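# Shim the rocking checking stand

## Task

The shaft checking stand on the bench can rock because one of its four feet is short and hangs clear of the bench. With the fingers, push the steel wedge along the bench, thin end first, under that short foot until it is snug and the stand can no longer rock. Only slide the wedge, never lift it; do not shove the stand along or jack it out of level, and leave the other parts on the bench alone.

Things in the scene. Friction and masses are not known exactly. Their poses are not given: they have to be found in the camera images.
- stand: Shaft checking stand, loose, 2.6 kg: aluminium plate 160 (x) x 240 (y) x 18 mm, underside 30 mm above the bench, on four round feet centred at x = +-60, y = +-95 mm; on it V-blocks with a shaft along y (115 mm high) and a dial gauge on a 240 mm post. Origin on the bench under the plate's centre, z up. It stands level on three feet (26 mm across) and slides if shoved with 10 N or more.
- short_foot (a point): Centre of the flat underside of the short foot, at the stand's corner x = +60, y = -95 mm, diagonally opposite the gauge's post: a round steel peg 24 mm across, its underside 8 mm above the bench. Jacking this corner up takes about 9 N upward.
- wedge: Loose solid steel wedge, about 0.2 kg, 120 mm long (x), 46 mm wide (y), flat underside on the bench, top an even slope. Thin end (2 mm) at x = +60, thick end (upright face 18 mm high) at x = -60. Origin at the centre of the underside, z up. It starts at the stand's -y side, thin end roughly towards the short foot.
- gear: Bystander: steel gear wheel 85 mm across, 24 mm high, lying flat. Origin under its centre.
- bearing: Bystander: steel bearing ring 54 mm across, 16 mm high, lying flat. Origin under its centre.
- pin: Bystander: upright steel piston pin 22 mm across, 58 mm high. Origin under its centre.
- screwdriver: Bystander: screwdriver lying on the bench, about 200 mm long along its x. Origin under it.
- wedge_thin (a point): Middle of the wedge's thin edge, on the bench. Pushed straight in, the wedge first touches the short foot's rim when this point is 33 mm past the foot's centre, and is tight some 2 to 4 mm further on. Sliding the free wedge takes 1 to 2 N; a push of 5 to 8 N makes it snug; much beyond 10 N the whole stand slides along with it. It holds by friction once snug.
Things that resemble listed ones, but are neither listed nor needed, are in the scene too. Leave any orange or turquoise look-alike of the wedge alone.

How it is judged:
On the way:
1. the thin end of the wedge lies on the bench beneath the short foot (x of short_foot in the frame of wedge below 0.062 m and y of short_foot in the frame of wedge between -0.022 and 0.022 m), for 0.1 s.
At the end, for the whole second after the job is handed in: The wedge lies flat on the bench under the short foot (the foot's centre within 20 mm of the wedge's centre line) and is snug: it bears on the stand with more than 1 N. The stand is level within 0.012 rad, within 10 mm of where it stood, and all is at rest (contact force between wedge and stand above 1 N and angle between stand's own z axis and vertical below 0.012 rad and x of short_foot in the frame of wedge between 0 and 0.035 m and y of short_foot in the frame of wedge between -0.02 and 0.02 m and distance of stand from where it was at the start of the episode below 0.01 m and angle between wedge's own z axis and vertical below 0.03 rad and linear speed of each of wedge, stand below 0.01 m/s); the robot touches nothing.
It fails at once if the wedge is lifted off the bench (height (world z) of wedge above 0.008 m).
It fails at once if the stand is shoved more than 12 mm along the bench (distance of stand from where it was at the start of the episode above 0.012 m).
It fails at once if the stand is tipped more than 0.08 rad (angle between stand's own z axis and vertical above 0.08 rad).
It fails at once if a bystander is moved more than 20 mm (distance of any of gear, bearing, pin, screwdriver from where it was at the start of the episode above 0.02 m).
It also fails if it takes over 43 s, if anything falls off the work surface, if the arm or the gripper's body presses on something with over 40 N, if the wrist force passes 120 N, or if a joint passes its speed limit or range.

## Robot

A 7-joint arm with a two-finger parallel gripper is mounted at the origin on the work surface. World frame = base frame: x ahead of the robot, y to its left, z up, the work surface at z = 0. Lengths are in m, angles in rad, forces in N, time in s.
With the tool pointing down it reaches from about 0.4 to 0.875 m from the base axis. Payload 19.3 kg.
Tool frame: the origin (TCP) lies at the very end of the fingers, on their centre line; the grasp point (between the pads) lies 19 mm behind it; z points along the fingers, y is the direction in which the jaws open and shut (so a half turn about z gives the same grasp; the last joint's range is limited). The gripper opens to 85 mm and grips with 20 to 120 N. Pads are 22 mm wide; open, the fingers measure 114 mm over their backs; the gripper's body (76 mm by 85 mm) begins 54 mm behind the grasp point. The pads swing forward as they close: fully open they stand 13 mm farther back than shut.
Start: joints at [1.272, 0.521, -0.036, 1.599, 0.021, 1.021, -0.113], TCP at [0.142, -0.609, 0.21] pointing down, gripper open.
Joint ranges: [-2.91, 2.91], [-0.3, 2.13], [-1.5, 1.42], [0.17, 2.43], [-1.26, 4.41], [0.16, 1.93], [-2.52, 2.52]. Speed limits (rad/s): [1.89, 1.89, 2.39, 2.39, 3.01, 3.01, 3.01].

## Interface

Orientations are given as [roll, pitch, yaw] about the fixed x, y, z axes, in that order (R = Rz(yaw) Ry(pitch) Rx(roll)).
In Python, from workcell import bot gives the robot as it stands.
- The arm moves only by the tool carry_out, never from a script. Its argument "targets" is a list of rows, each a list of 7 numbers: the shift along the tool's x, y, z in mm, then the turn, a rotation vector about the tool's x, y, z in units of 6 degrees (1.0 is 6 degrees), then the closure in counts, from 0 (fully open) to 255 (shut). A call has 1 to 5 rows; each row shifts and turns the commanded pose from where the row before left it, along the tool's axes as they then stand; what a row does not reach is not made up. A row lasts 1/12 s, in which the tool goes at most 41.7 mm and 7.16 degrees, less where a joint would pass 70% of its speed; a pose out of reach is approached as far as the arm can. A call is refused whole if a number of a shift passes 41.7 or a number of a turn 1, either way. A call with a gripper value outside its range is refused whole. The fingers move at their own pace and stop on an object; "force" is the grip in N (left out, the last holds). Time passes only in rows, so rows that do not move let the fingers close. It gives the time, the measured TCP pose, the force and the opening at its end, in the units of the state.
- bot.observe(): the state, without advancing time (a new reading comes with each control period).
- bot.grab_frame(name): name is "side" or "top"; returns a dict with "color" (480x640x3 uint8, red, green, blue), "z_map" (480x640 float32, m along the optical axis (not along the pixel's ray), 0 where there is no reading), "K" (3x3 intrinsics, pixels), "k1" (the pictures are not rectified: a ray, as slopes to the right and down, at radius r is drawn at 1 + k1 r^2 times it, then the intrinsics apply), "cam_to_world" (4x4, takes a point from camera to world coordinates). Camera axes: x right, y down, z forward; pixel columns grow to the right and rows downward; lengths in m; the calibration is good to about 2 mm. A picture is of the moment at which its call begins.
- bot.job_done(): hands the job in, once; it reports no verdict.
The state is a dict: "clock": time; "qpos": joint angles; "qd": joint speeds; "joint_efforts": joint torques, N m; "position": TCP position; "tool_rot": TCP orientation; "force": force on the tool from outside, world axes, zero at the start; "moment": the same for the moment, N m; "grip_width": finger opening in m.
Only numpy, scipy, OpenCV 4.12 (cv2) and the standard library are available. Lean on these libraries where they do the work, as an engineer would, in place of code of your own. Each camera call takes 0.05 s, during which the arm holds its last target. There are 200 camera calls.

## Working session

There is one attempt and no reset: what is moved stays moved. The work goes in short steps, Python scripts to look and compute and a tool call to move; the robot and the scene stay as the last step left them, time stands still between calls to the robot, and variables do not carry over. Pictures are saved under pics/ and viewed, about 8 in all and at most 12, crops included, and the job is handed in when it is done.

Besides the shell and the picture viewer there is one more tool, called after ">>>" as name(argument=value, ...) on one line, values as JSON. carry_out: Moves the arm, as the interface text tells. Its arguments: {"type":"object","properties":{"targets":{"type":"array","items":{"type":"array","items":{"type":"number"}}},"force":{"type":"number"}},"required":["targets"]}

```bash
ls; mkdir -p pics
cat > h.py <<'E'
import numpy as np, cv2
from workcell import bot
def grab(n,tag):
    f=bot.grab_frame(n); np.savez(f'pics/{tag}.npz',**f); cv2.imwrite(f'pics/{tag}.png',f['color'][:,:,::-1]); return f
def ray(f,u,v):
    K=f['K'];d=np.array([[[ (u-K[0,2])/K[0,0],(v-K[1,2])/K[1,1]]]]).reshape(2)
    s=d.copy()
    for _ in range(20): s=d/(1+f['k1']*(s@s))
    T=f['cam_to_world'];return T[:3,3],T[:3,:3]@np.array([s[0],s[1],1])
def onz(f,u,v,z=0.):
    o,d=ray(f,u,v);return o+d*(z-o[2])/d[2]
def dep(f,u,v):
    o,d=ray(f,u,v);return o+d*f['z_map'][int(v),int(u)]
def proj(f,p):
    T=f['cam_to_world'];c=T[:3,:3].T@(np.array(p)-T[:3,3]);s=c[:2]/c[2];s=s*(1+f['k1']*(s@s));K=f['K'];return K[0,0]*s[0]+K[0,2],K[1,1]*s[1]+K[1,2]
E
python3 - <<'E'
from h import *
for n in('top','side'):
    f=grab(n,n+'0');print(f['cam_to_world'].round(3),f['K'][0,0],f['k1'])
print(bot.observe())
E
```

```text
pics
[[-8.000e-03 -9.840e-01  1.750e-01  3.500e-01]
 [-1.000e+00  8.000e-03  1.000e-03 -5.500e-02]
 [-3.000e-03 -1.750e-01 -9.840e-01  1.025e+00]
 [ 0.000e+00  0.000e+00  0.000e+00  1.000e+00]] 498.5535568369887 0.025403243592202057
[[-0.954 -0.163  0.253  0.236]
 [-0.3    0.564 -0.769  0.822]
 [-0.018 -0.809 -0.587  0.687]
 [ 0.     0.     0.     1.   ]] 540.9850600253252 -0.01366302306073679
{'clock': 0.1, 'qpos': array([ 1.27179407,  0.52196343, -0.0363208 ,  1.59997628,  0.02119943,
        1.0210962 , -0.11280422]), 'qd': array([-0.00064274, -0.00061016,  0.00051203, -0.0013723 ,  0.00034922,
       -0.00133686,  0.00130314]), 'joint_efforts': array([ 2.80937646e-03, -9.28486276e+01,  1.98355079e+00, -3.70529294e+01,
        1.81303010e-02,  5.29990095e-03, -5.75616832e-05]), 'position': array([ 0.14164014, -0.60838955,  0.20926869]), 'tool_rot': array([-3.14053719e+00,  7.76149302e-05,  2.28781511e-01]), 'force': array([ 0.88130454,  1.15331621, -0.35653595]), 'moment': array([ 0.006297  , -0.03869935,  0.03136322]), 'grip_width': 0.08514351575463681}
```

View pics/top0.png

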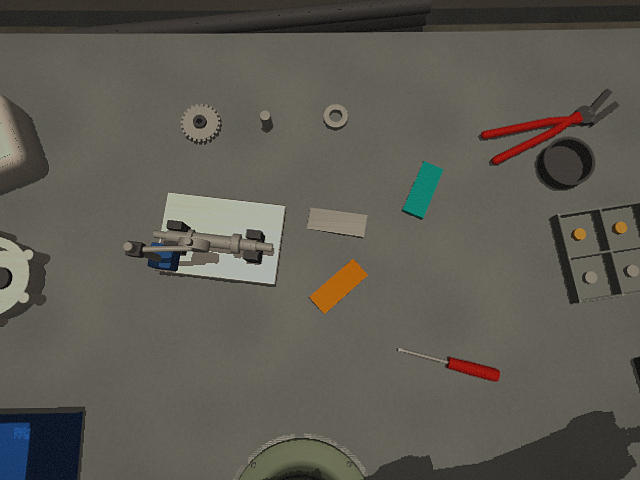

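View pics/side0.png

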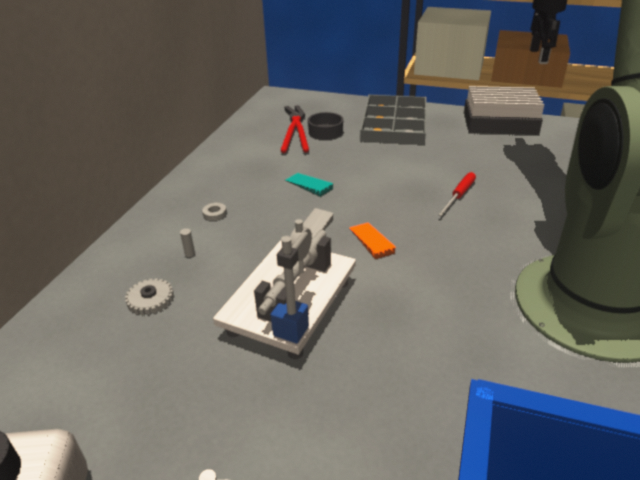

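Top view: the steel wedge is the grey bar at (337,222). Its look-alikes are the orange one at (339,286) and the turquoise one at (422,190). The stand is at (222,239) with the post at lower left (160,255), so the short foot is under the upper-right corner, near (275,212). I'll check this in a crop.

Run:
```python
import cv2
a=cv2.imread('pics/top0.png')[180:300,220:380]
cv2.imwrite('pics/c1.png',cv2.resize(a,None,fx=5,fy=5,interpolation=cv2.INTER_CUBIC))
```

```text
(no output)
```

View pics/c1.png

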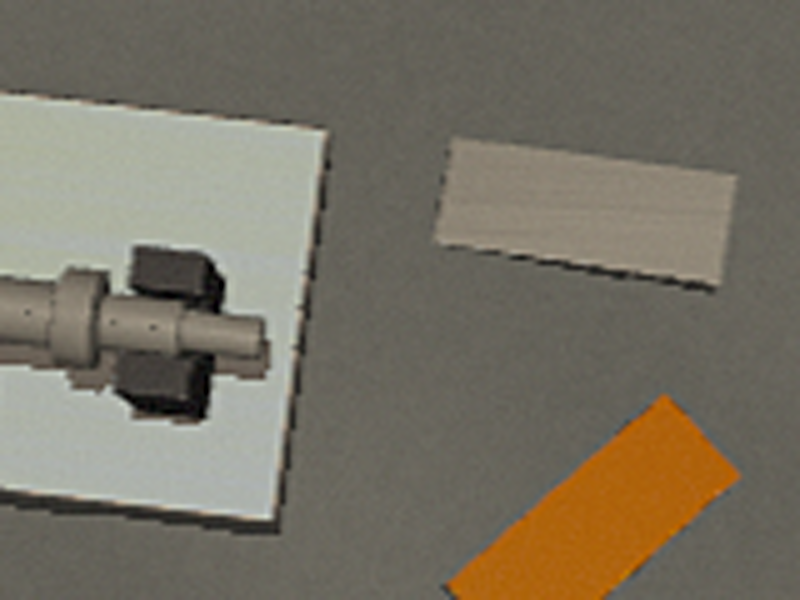

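The crop shows the grey steel wedge, with its thin end (left) at crop (452,138)-(437,243) and its thick end at (737,176)-(718,290). The plate's corners are at (328,130) and (274,520). Now I'll turn these into positions.

```bash
cat > m.py <<'E'
from h import *
f=dict(np.load('pics/top0.npz'))
C=lambda x,y,z:onz(f,220+x/5-.4,180+y/5-.4,z)
A,B,D,E=C(452,138,.002),C(437,243,.002),C(737,176,.018),C(718,290,.018)
thin=(A+B)/2;thick=(D+E)/2
print('wedge',A,B,D,E,'len',np.linalg.norm((thin-thick)[:2]),'w',np.linalg.norm(A-B),np.linalg.norm(D-E))
wd=(thin-thick)[:2];wy=np.arctan2(wd[1],wd[0]);print('thin',thin,'thick',thick,'yaw',wy)
# plate by depth: points at z .048
o=[]
v,u=np.mgrid[180:300,140:300]
P=np.array([dep(f,a,b) for a,b in zip(u.ravel(),v.ravel())])
m=(abs(P[:,2]-.048)<.008);print(m.sum(),np.median(P[m,2]))
msk=np.zeros((480,640),np.uint8);msk[180:300,140:300]=m.reshape(u.shape)*255
n,l,s,_=cv2.connectedComponentsWithStats(msk);k=1+s[1:,4].argmax();pts=np.argwhere(l==k)[:,::-1]
W=np.array([onz(f,a,b,.048)[:2] for a,b in pts],np.float32)
print(cv2.minAreaRect(W*1000))
p1=C(328,130,.048);p2=C(274,520,.048);p3=onz(f,168,193.5,.048)
print('plate corners',p1,p2,p3,np.linalg.norm(p1-p2),np.linalg.norm(p1-p3))
ys=(p1-p3)[:2];ya=np.arctan2(-ys[1],-ys[0])-np.pi/2
xs=(p1-p2)[:2];print('stand yaw',ya,np.arctan2(xs[1],xs[0]))
R=lambda t:np.array([[np.cos(t),-np.sin(t)],[np.sin(t),np.cos(t)]])
yaw=(ya+np.arctan2(xs[1],xs[0]))/2
foot=p1[:2]+R(yaw)@[-.020,.025];print('foot',foot,yaw)
c=(p1+p2+0)[:2]/2+R(yaw)@[0,.12];print('centre',c)
l=R(wy).T@(foot-((thin+thick)[:2]/2));print('foot in wedge',l)
E
python3 m.py
```

```text
wedge [ 0.59577701 -0.01665396  0.002     ] [ 0.55075137 -0.01030992  0.002     ] [ 0.57481125 -0.1350936   0.018     ] [ 0.52701792 -0.12627745  0.018     ] len 0.11931548920959568 w 0.04547037862784518 0.04859966280043394
thin [ 0.57326419 -0.01348194  0.002     ] thick [ 0.55091459 -0.13068553  0.018     ] yaw 1.382368105818697
6686 0.048134037588323186
((524.5244750976562, 160.6097869873047), (239.24302673339844, 160.1682891845703), 82.8720703125)
plate corners [0.588462   0.03153932 0.048     ] [0.43175824 0.05153404 0.048     ] [0.61538219 0.26811243 0.048     ] 0.1579742216780819 0.2380998406166882
stand yaw -0.11330490826584394 -0.126909901127755
foot [0.57160155 0.05875559] -0.12010740469679947
centre [0.52448838 0.16067217]
foot in wedge [0.13030522 0.01516439]
```

```bash
cat > plan.py <<'E'
import sys,numpy as np
from workcell import bot
# usage: plan.py x y z yaw nrows closure
x,y,z,yaw=map(float,sys.argv[1:5]);n=int(sys.argv[5]);g=int(sys.argv[6])
s=bot.observe();p=s['position'].copy();r=s['tool_rot'];print('now',p.round(4),r.round(4),'F',s['force'].round(2),'w',s['grip_width'],'t',s['clock'])
ps=r[2];rows=[]
for i in range(n):
    d=(np.array([x,y,z])-p)/(n-i)*1000;t=(yaw-ps)/(n-i)
    c,q=np.cos(ps),np.sin(ps)
    row=[round(c*d[0]+q*d[1],1),round(q*d[0]-c*d[1],1),round(-d[2],1),0,0,round(-np.degrees(t)/6,3),g];rows.append([float(v) for v in row])
    p+=d/1000;ps+=t
for i in range(0,n,5):print(rows[i:i+5])
E
python3 plan.py .5426 -.175 .10 1.382 20 183
```

```text
now [ 0.1416 -0.6084  0.2093] [-3.1405e+00  1.0000e-04  2.2880e-01] F [ 0.88  1.15 -0.36] w 0.08514351575463681 t 0.1
[[24.4, -16.6, 5.5, 0.0, 0.0, -0.551, 183.0], [25.4, -15.1, 5.5, 0.0, 0.0, -0.551, 183.0], [26.2, -13.6, 5.5, 0.0, 0.0, -0.551, 183.0], [26.9, -12.1, 5.5, 0.0, 0.0, -0.551, 183.0], [27.6, -10.5, 5.5, 0.0, 0.0, -0.551, 183.0]]
[[28.1, -8.9, 5.5, 0.0, 0.0, -0.551, 183.0], [28.6, -7.3, 5.5, 0.0, 0.0, -0.551, 183.0], [29.0, -5.6, 5.5, 0.0, 0.0, -0.551, 183.0], [29.3, -3.9, 5.5, 0.0, 0.0, -0.551, 183.0], [29.4, -2.3, 5.5, 0.0, 0.0, -0.551, 183.0]]
[[29.5, -0.6, 5.5, 0.0, 0.0, -0.551, 183.0], [29.5, 1.1, 5.5, 0.0, 0.0, -0.551, 183.0], [29.4, 2.8, 5.5, 0.0, 0.0, -0.551, 183.0], [29.2, 4.5, 5.5, 0.0, 0.0, -0.551, 183.0], [28.9, 6.2, 5.5, 0.0, 0.0, -0.551, 183.0]]
[[28.5, 7.9, 5.5, 0.0, 0.0, -0.551, 183.0], [28.0, 9.5, 5.5, 0.0, 0.0, -0.551, 183.0], [27.4, 11.1, 5.5, 0.0, 0.0, -0.551, 183.0], [26.7, 12.6, 5.5, 0.0, 0.0, -0.551, 183.0], [25.9, 14.2, 5.5, 0.0, 0.0, -0.551, 183.0]]
```

>>> carry_out(targets=[[24,-17,0,0,0,-0.55,183],[25,-15,0,0,0,-0.55,183],[26,-14,0,0,0,-0.55,183],[27,-12,0,0,0,-0.55,183],[28,-10,0,0,0,-0.55,183]], force=40)

```text
clock: 0.52
position: [0.2421, -0.499, 0.2096]
tool_rot: [-3.141, 0.0, 0.519]
force: [0.9, -0.5, -0.9]
grip_width: 0.0255
```

>>> carry_out(targets=[[28,-9,0,0,0,-0.55,183],[29,-7,0,0,0,-0.55,183],[29,-6,5,0,0,-0.55,183],[29,-4,5,0,0,-0.55,183],[29,-2,5,0,0,-0.55,183]])

```text
clock: 0.93
position: [0.3423, -0.3911, 0.1946]
tool_rot: [-3.141, 0.0, 0.808]
force: [0.3, 0.3, 0.2]
grip_width: 0.024
```

>>> carry_out(targets=[[30,-1,5,0,0,-0.55,183],[30,1,5,0,0,-0.55,183],[29,3,5,0,0,-0.55,183],[29,4,5,0,0,-0.55,183],[29,6,10,0,0,-0.55,183]])

```text
clock: 1.35
position: [0.4424, -0.282, 0.165]
tool_rot: [3.141, 0.0, 1.095]
force: [0.4, -0.7, 0.1]
grip_width: 0.0242
```

>>> carry_out(targets=[[28,8,10,0,0,-0.55,183],[28,10,10,0,0,-0.55,183],[27,11,10,0,0,-0.55,183],[22,12,10,0,0,-0.55,183],[18,10,5,0,0,-0.55,183]])

```text
clock: 1.77
position: [0.5348, -0.1847, 0.1185]
tool_rot: [-3.14, -0.001, 1.385]
force: [-0.6, -0.6, -0.2]
grip_width: 0.0241
```

```bash
python3 - <<'E'
from h import *
f=grab('top','top1');a=f['color'][150:300,250:450,::-1]
cv2.imwrite('pics/c2.png',cv2.resize(a,None,fx=4,fy=4,interpolation=cv2.INTER_CUBIC))
print(bot.observe())
E
python3 plan.py .5426 -.175 .10 1.382 2 183
```

```text
{'clock': 1.8167, 'qpos': array([ 0.51403602,  0.57113586, -0.40702718,  1.82260026,  0.29637584,
        0.80880178, -0.21998029]), 'qd': array([ 0.0360959 , -0.03667914,  0.01170774,  0.02954599, -0.0376151 ,
       -0.00074038, -0.0201509 ]), 'joint_efforts': array([ 16.25482857, -95.53154469,   5.86882085, -26.48353815,
         0.70840744,   1.1888003 ,  -0.66337936]), 'position': array([ 0.53686112, -0.18129686,  0.11810923]), 'tool_rot': array([-3.14095413e+00, -2.77368565e-03,  1.39261136e+00]), 'force': array([-0.2089148 ,  5.71292474, -1.2638852 ]), 'moment': array([ 0.29058637,  0.00217509, -0.00542085]), 'grip_width': 0.02421252030060822}
now [ 0.5369 -0.1813  0.1181] [-3.1410e+00 -2.8000e-03  1.3926e+00] F [-0.21  5.71 -1.26] w 0.02421252030060822 t 1.8167
[[3.6, 2.3, 9.1, 0.0, 0.0, 0.051, 183.0], [3.6, 2.2, 9.1, 0.0, 0.0, 0.051, 183.0]]
```

View pics/c2.png

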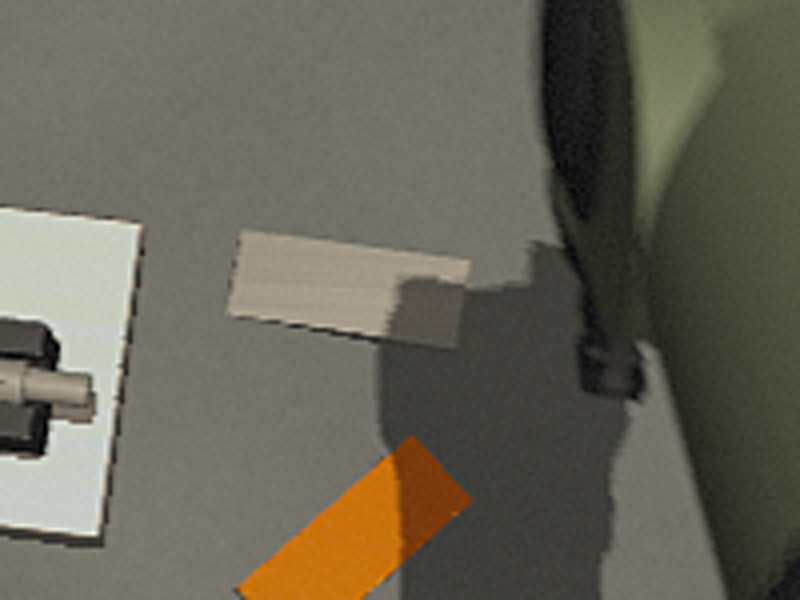

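The wedge hasn't moved, at crop (350,290). The fingers hover behind its thick end at crop (610,370). Next I descend.

>>> carry_out(targets=[[3,2,35,0,0,0,183],[0,2,35,0,0,0.1,183],[0,1,30,0,0,0,183],[0,0,10,0,0,0,183],[0,0,0,0,0,0,183]])

```text
clock: 2.23
position: [0.5379, -0.1842, 0.0077]
tool_rot: [-3.137, -0.0, 1.37]
force: [-0.0, 1.1, -0.0]
grip_width: 0.024
```

```bash
python3 plan.py .5426 -.175 .006 1.382 1 183
```

```text
now [ 0.5379 -0.1842  0.0077] [-3.1374e+00 -4.0000e-04  1.3704e+00] F [-0.03  1.06 -0.01] w 0.02403922289231421 t 2.2333
[[9.9, 2.7, 1.7, 0.0, 0.0, -0.111, 183.0]]
```

>>> carry_out(targets=[[10,3,2,0,0,-0.1,183],[15,0,0,0,0,0,183],[10,0,0,0,0,0,183],[0,0,0,0,0,0,183]])

```text
clock: 2.57
position: [0.5509, -0.1481, 0.0096]
tool_rot: [3.139, -0.001, 1.384]
force: [0.4, 0.8, 0.7]
grip_width: 0.0241
```

>>> carry_out(targets=[[3,0,0,0,0,0,183],[3,0,0,0,0,0,183],[3,0,0,0,0,0,183],[2,0,0,0,0,0,183],[0,0,0,0,0,0,183]])

```text
clock: 2.98
position: [0.5513, -0.1398, 0.0079]
tool_rot: [3.142, -0.0, 1.381]
force: [-0.1, -0.9, -0.5]
grip_width: 0.0244
```

>>> carry_out(targets=[[4,0.8,0,0,0,-0.11,183],[4,0.8,0,0,0,-0.11,183],[4,0.8,0,0,0,-0.11,183],[4,0.8,0,0,0,-0.11,183],[4,0.8,0,0,0,-0.11,183]])

```text
clock: 3.4
position: [0.5586, -0.1205, 0.0078]
tool_rot: [-3.142, -0.0, 1.44]
force: [-0.2, 0.4, 0.3]
grip_width: 0.0241
```

>>> carry_out(targets=[[4,0.8,0,0,0,-0.11,183],[4,0.8,0,0,0,-0.11,183],[4,0.8,0,0,0,-0.11,183],[4,0.8,0,0,0,-0.11,183],[0,0,0,0,0,0,183]])

```text
clock: 3.82
position: [0.5638, -0.1044, 0.0078]
tool_rot: [3.141, -0.0, 1.486]
force: [-0.9, -0.3, -0.2]
grip_width: 0.0241
```

Run:
```python
from h import *
f=grab('top','top2');a=f['color'][180:270,250:370,::-1]
g=grab('side','side2')['color'][180:340,220:440,::-1]
cv2.imwrite('pics/c3.png',cv2.resize(a,None,fx=6,fy=6,interpolation=cv2.INTER_CUBIC))
cv2.imwrite('pics/s3.png',cv2.resize(g,None,fx=3.6,fy=3.6,interpolation=cv2.INTER_CUBIC))
print(bot.observe())
```

```text
{'clock': 3.9167, 'qpos': array([ 0.32458843,  0.7439827 , -0.34539619,  1.85577495,  0.41041929,
        0.61227139, -0.36262903]), 'qd': array([ 7.44768864e-03, -1.54262435e-03,  6.09327604e-03,  3.18721467e-05,
       -2.05881185e-03, -1.84457439e-03, -5.95350464e-04]), 'joint_efforts': array([-8.41604713e-01, -9.74009871e+01, -6.55477926e+00, -2.29722798e+01,
        5.53842197e-03, -2.25670362e-02,  2.82631401e-02]), 'position': array([ 0.56350482, -0.10541146,  0.00778964]), 'tool_rot': array([-3.14153544e+00,  2.74259107e-05,  1.48448858e+00]), 'force': array([0.25422532, 0.14409603, 0.28315127]), 'moment': array([ 0.03565011, -0.01635493, -0.0007016 ]), 'grip_width': 0.0240752222917353}
```

View pics/c3.png

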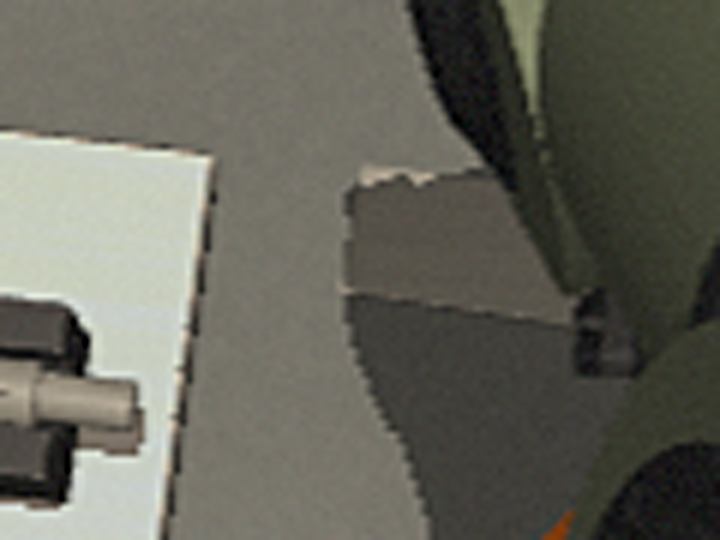

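The wedge's thin edge is at crop (360,168)-(344,292) and its lower side runs to (575,325). I'll compute its pose from these.

Run:
```python
from h import *
f=dict(np.load('pics/top2.npz'))
C=lambda x,y,z:onz(f,250+x/6-.4,180+y/6-.4,z)[:2]
A,B,S=C(360,168,.002),C(344,292,.002),C(575,325,.0155)
e=A-B;print(A,B,np.linalg.norm(e),'yaw edge',np.arctan2(e[1],e[0])+np.pi/2,'yaw side',np.arctan2(*(B-S)[::-1]),np.linalg.norm(B-S))
t=(A+B)/2;F=np.array([.572,.0588])
for w in (np.arctan2(e[1],e[0])+np.pi/2,np.arctan2(*(B-S)[::-1])):
    c,s=np.cos(w),np.sin(w);ctr=B+.023*np.array([s,-c])-.06*np.array([c,s]);d=F-ctr;print(w,'ctr',ctr,'foot in wedge',c*d[0]+s*d[1],-s*d[0]+c*d[1])
```

```text
[ 0.59491913 -0.0158099 ] [ 0.55061048 -0.01017043] 0.04466609315688324 yaw edge 1.4442000598176015 yaw side 1.3871171892607468 0.08124159050005982
1.4442000598176015 ctr [ 0.56585092 -0.07259422] foot in wedge 0.1311190960388687 0.010489748388335052
1.3871171892607468 ctr [ 0.5622647  -0.07336204] foot in wedge 0.13171699165765363 0.01456760269264827
```

View pics/s3.png

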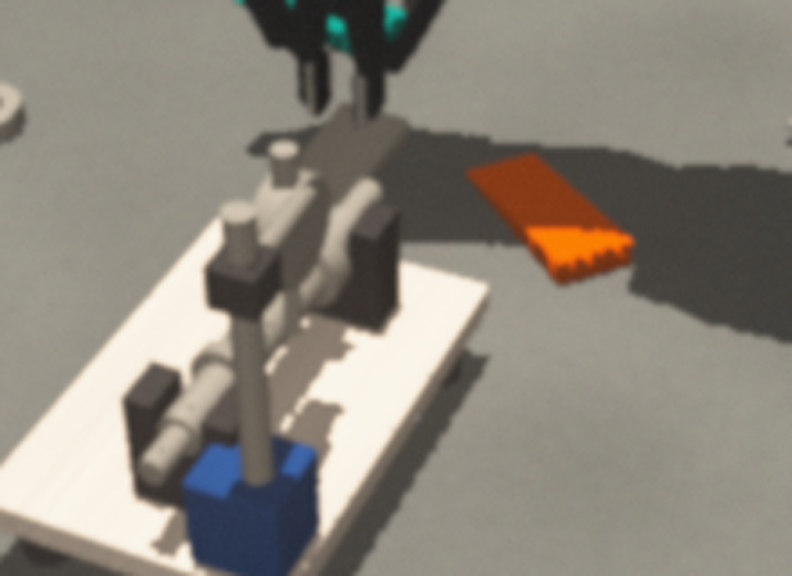

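Neither the top view nor the side view shows any wedge motion, so the fingertips passed above the thick end. I'll measure their true height from the depth map.

Run:
```python
from h import *
f=dict(np.load('pics/side2.npz'))
for x,y in [(305,85),(315,100),(315,108),(315,112),(325,90),(360,95),(368,100),(368,110),(368,116),(380,90),(350,112),(375,124),(400,125),(330,150)]:
    u,v=220+x/3.6-.4,180+y/3.6-.4
    print((x,y),dep(f,round(u),round(v)).round(4))
print(proj(f,bot.observe()['position']))
g=dict(np.load('pics/top2.npz'))
for x,y in [(590,305),(605,340),(605,370),(560,305),(450,300),(450,200),(520,200)]:
    print('top',(x,y),dep(g,round(250+x/6-.4),round(180+y/6-.4)).round(4))
```

```text
(305, 85) [ 0.5854 -0.0997  0.0518]
(315, 100) [ 0.5756 -0.0909  0.0488]
(315, 108) [ 0.5775 -0.095   0.0381]
(315, 112) [ 0.5777 -0.0952  0.0353]
(325, 90) [ 0.5766 -0.1128  0.04  ]
(360, 95) [ 0.547  -0.0936  0.0548]
(368, 100) [ 0.5441 -0.0981  0.0499]
(368, 110) [ 0.5435 -0.096   0.0437]
(368, 116) [ 0.5439 -0.0968  0.0379]
(380, 90) [ 0.5393 -0.1045  0.0519]
(350, 112) [ 0.566  -0.1279  0.0165]
(375, 124) [ 0.5469 -0.1193  0.0175]
(400, 125) [ 0.5313 -0.1212  0.0192]
(330, 150) [ 0.5683 -0.0925  0.0125]
(np.float64(315.0215603025546), np.float64(219.89165397356263))
top (590, 305) [ 0.5304 -0.0927  0.0846]
top (605, 340) [ 0.5103 -0.0943  0.1315]
top (605, 370) [ 0.5021 -0.0944  0.1252]
top (560, 305) [ 0.5436 -0.0851  0.0163]
top (450, 300) [ 0.5454 -0.048   0.0083]
top (450, 200) [ 0.5819 -0.0482  0.007 ]
top (520, 200) [ 0.5025 -0.0657  0.3554]
```

Fingertips sit about 20 mm above the nominal TCP at this opening, so they cleared the wedge. I'll back off and touch down behind it to find the bench.

```bash
python3 plan.py .5405 -.185 .008 1.382 4 183
```

```text
now [ 0.5635 -0.1054  0.0078] [-3.1415  0.      1.4845] F [0.25 0.14 0.28] w 0.0240752222917353 t 3.9167
[[-20.3, -4.0, -0.1, 0.0, 0.0, 0.245, 183.0], [-20.4, -3.5, -0.1, 0.0, 0.0, 0.245, 183.0], [-20.5, -3.0, -0.1, 0.0, 0.0, 0.245, 183.0], [-20.6, -2.4, -0.1, 0.0, 0.0, 0.245, 183.0]]
```

>>> carry_out(targets=[[-20,-4,0,0,0,0.25,183],[-20,-3.5,0,0,0,0.25,183],[-20,-3,0,0,0,0.25,183],[-20,-2.5,0,0,0,0.25,183],[0,0,0,0,0,0,183]])

```text
clock: 4.33
position: [0.5388, -0.1881, 0.0077]
tool_rot: [-3.141, 0.002, 1.373]
force: [-0.8, -1.3, -0.6]
grip_width: 0.0239
```

>>> carry_out(targets=[[0,0,4,0,0,0,183],[0,0,4,0,0,0,183],[0,0,0,0,0,0,183]])

```text
clock: 4.58
position: [0.5404, -0.1823, -0.0011]
tool_rot: [-3.141, -0.001, 1.381]
force: [-0.2, 0.5, -0.2]
grip_width: 0.024
```

>>> carry_out(targets=[[0,0,2,0,0,0,183],[0,0,0,0,0,0,183]])

```text
clock: 4.75
position: [0.5406, -0.1825, -0.0026]
tool_rot: [-3.141, -0.0, 1.381]
force: [0.7, 0.3, 0.1]
grip_width: 0.0242
```

>>> carry_out(targets=[[0,0,2,0,0,0,183],[0,0,0,0,0,0,183]])

```text
clock: 4.92
position: [0.5406, -0.183, -0.0045]
tool_rot: [-3.141, -0.0, 1.38]
force: [-0.1, -0.6, 0.0]
grip_width: 0.0241
```

>>> carry_out(targets=[[0,0,2,0,0,0,183],[0,0,0,0,0,0,183]])

```text
clock: 5.08
position: [0.5405, -0.1832, -0.0065]
tool_rot: [-3.141, -0.0, 1.38]
force: [0.2, -1.1, -0.4]
grip_width: 0.0239
```

>>> carry_out(targets=[[0,0,2,0,0,0,183],[0,0,0,0,0,0,183]])

```text
clock: 5.25
position: [0.5405, -0.1833, -0.0085]
tool_rot: [-3.141, -0.0, 1.38]
force: [0.1, -0.8, -0.5]
grip_width: 0.0243
```

Run:
```python
from h import *
f=grab('side','side4');p=bot.observe()['position']
print(p,bot.observe()['force'],proj(f,p))
a=f['color'][160:230,270:370,::-1].copy()
cv2.imwrite('pics/s4.png',cv2.resize(a,None,fx=8,fy=8,interpolation=cv2.INTER_CUBIC))
```

```text
[ 0.54050215 -0.18324905 -0.00835565] [-0.24818765  0.40837941  0.0745502 ] (np.float64(335.1281757899839), np.float64(208.85518147131052))
```

View pics/s4.png

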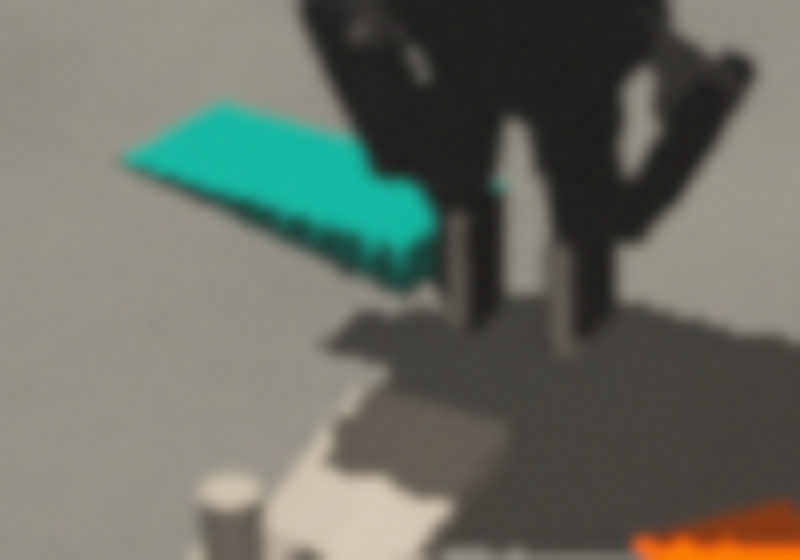

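The tips, at crop (470,330) and (575,350), are still clear of the bench by an estimated 8–16 mm. I'll keep descending.

>>> carry_out(targets=[[0,0,3,0,0,0,183],[0,0,0,0,0,0,183]])

```text
clock: 5.47
position: [0.5404, -0.1832, -0.0116]
tool_rot: [-3.141, -0.0, 1.38]
force: [-0.5, -0.7, -0.8]
grip_width: 0.0243
```

>>> carry_out(targets=[[0,0,2,0,0,0,183],[0,0,0,0,0,0,183]])

```text
clock: 5.63
position: [0.5404, -0.1832, -0.0135]
tool_rot: [-3.141, -0.0, 1.38]
force: [-0.1, -0.1, -0.4]
grip_width: 0.0241
```

>>> carry_out(targets=[[0,0,1,0,0,0,183],[0,0,0,0,0,0,183]])

```text
clock: 5.8
position: [0.5405, -0.1833, -0.0143]
tool_rot: [-3.141, -0.0, 1.38]
force: [-0.2, 0.1, 0.0]
grip_width: 0.0242
```

>>> carry_out(targets=[[0,0,1,0,0,0,183],[0,0,0,0,0,0,183]])

```text
clock: 5.97
position: [0.5406, -0.1833, -0.0153]
tool_rot: [-3.142, -0.0, 1.38]
force: [-0.1, 0.8, 0.4]
grip_width: 0.0242
```

>>> carry_out(targets=[[0,0,1,0,0,0,183],[0,0,0,0,0,0,183]])

```text
clock: 6.13
position: [0.5405, -0.1833, -0.0163]
tool_rot: [-3.142, -0.0, 1.38]
force: [0.0, 0.7, -0.0]
grip_width: 0.0241
```

>>> carry_out(targets=[[0,0,1,0,0,0,183],[0,0,0,0,0,0,183]])

```text
clock: 6.3
position: [0.5405, -0.1832, -0.0173]
tool_rot: [-3.141, -0.0, 1.38]
force: [-0.5, -0.2, -0.6]
grip_width: 0.0239
```

>>> carry_out(targets=[[0,0,1,0,0,0,183],[0,0,0,0,0,0,183]])

```text
clock: 6.47
position: [0.5405, -0.1833, -0.0183]
tool_rot: [-3.141, -0.0, 1.38]
force: [0.5, 0.6, 0.1]
grip_width: 0.0239
```

Run:
```python
from h import *
f=grab('side','side5');p=bot.observe()['position']
print(p,bot.observe()['force'])
K=np.array([dep(f,u,v) for v in range(170,225) for u in range(300,370)])
m=(abs(K[:,1]+.172)<.012)&(K[:,2]>0.004)&(K[:,2]<.06)
Q=K[m];Q=Q[Q[:,2].argsort()];print(Q[:12].round(4))
```

```text
[ 0.54054135 -0.18323894 -0.01828354] [ 0.04252451  0.25668509 -0.39331388]
[[ 0.5736 -0.1798  0.0041]
 [ 0.5493 -0.1639  0.0047]
 [ 0.5542 -0.1798  0.0048]
 [ 0.5302 -0.172   0.0058]
 [ 0.5235 -0.1736  0.006 ]
 [ 0.5546 -0.1812  0.0066]
 [ 0.5576 -0.1755  0.0069]
 [ 0.5242 -0.1759  0.0071]
 [ 0.5602 -0.1762  0.0087]
 [ 0.5244 -0.1685  0.009 ]
 [ 0.5266 -0.1678  0.0091]
 [ 0.5523 -0.1818  0.0094]]
```

Tips are now about 5–8 mm above the bench, low enough to meet the 18 mm face. I'll advance to contact and push with the steering turn.

>>> carry_out(targets=[[15,0,0,0,0,0,183],[12,0,0,0,0,0,183],[5,0,0,0,0,0,183],[4,0,0,0,0,0,183],[4,0,0,0,0,0,183]])

```text
clock: 6.93
position: [0.5483, -0.1437, -0.0182]
tool_rot: [-3.142, 0.0, 1.38]
force: [-0.7, -0.3, 0.2]
grip_width: 0.024
```

>>> carry_out(targets=[[3,0,0,0,0,0,183],[3,0,0,0,0,0,183],[3,0,0,0,0,0,183]])

```text
clock: 7.18
position: [0.5499, -0.1355, -0.0182]
tool_rot: [3.142, 0.0, 1.379]
force: [-0.9, -1.8, -0.3]
grip_width: 0.0245
```

Contact: about 1.8 N of resistance. Now the steering push.

>>> carry_out(targets=[[4,0.8,0,0,0,-0.12,183],[4,0.8,0,0,0,-0.12,183],[4,0.8,0,0,0,-0.12,183],[4,0.8,0,0,0,-0.12,183],[4,0.8,0,0,0,-0.12,183]])

```text
clock: 7.6
position: [0.5573, -0.1157, -0.0182]
tool_rot: [-3.142, -0.0, 1.444]
force: [0.3, -1.7, -0.1]
grip_width: 0.024
```

>>> carry_out(targets=[[4,0.8,0,0,0,-0.12,183],[4,0.8,0,0,0,-0.12,183],[4,0.8,0,0,0,-0.12,183],[4,0.8,0,0,0,-0.12,183],[4,0.8,0,0,0,-0.12,183]])

```text
clock: 8.02
position: [0.5633, -0.0962, -0.0182]
tool_rot: [3.142, -0.0, 1.507]
force: [-0.0, -0.5, 0.5]
grip_width: 0.0244
```

Run:
```python
from h import *
f=grab('top','top6');a=f['color'][180:270,250:370,::-1]
cv2.imwrite('pics/c6.png',cv2.resize(a,None,fx=6,fy=6,interpolation=cv2.INTER_CUBIC))
print(bot.observe())
```

```text
{'clock': 8.0667, 'qpos': array([ 0.29339707,  0.78419139, -0.32538178,  1.86438262,  0.43547996,
        0.56305671, -0.3783443 ]), 'qd': array([ 0.00454213, -0.00306739,  0.00327725,  0.00297362, -0.00852201,
       -0.00359601, -0.00676326]), 'joint_efforts': array([ 4.12122309e+00, -9.94494009e+01, -2.99888380e+00, -2.07155102e+01,
       -2.27804744e-02,  1.07138038e-01, -1.39982211e-01]), 'position': array([ 0.56352284, -0.0952089 , -0.01819694]), 'tool_rot': array([ 3.14145095e+00, -6.14570153e-04,  1.50831877e+00]), 'force': array([-0.47411471,  0.51169331, -0.67975982]), 'moment': array([-0.04088479, -0.03058723, -0.03938133]), 'grip_width': 0.024086471122949562}
```

View pics/c6.png

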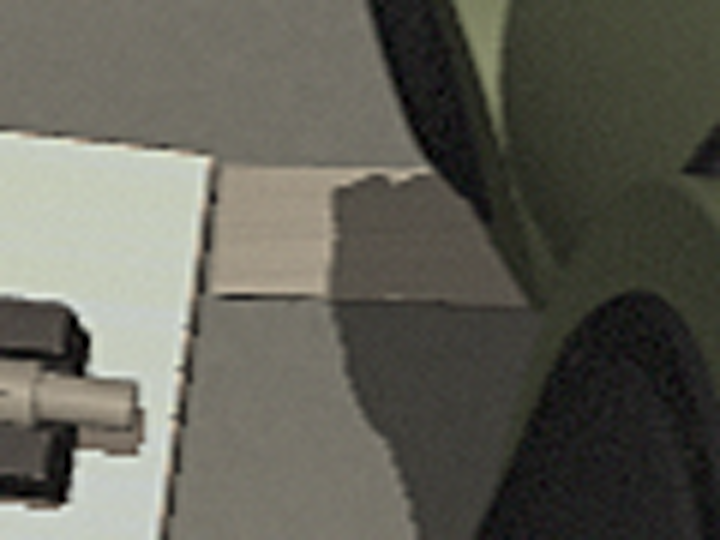

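The wedge moved. Its thin edge is at crop (220,165)-(212,296), its lower side runs to (525,305), and the tip is just reaching the plate's edge.

Run:
```python
from h import *
f=dict(np.load('pics/top6.npz'))
C=lambda x,y,z:onz(f,250+x/6-.4,180+y/6-.4,z)[:2]
A,B,S,T=C(220,165,.002),C(212,296,.002),C(525,305,.0177),C(425,168,.014)
e=A-B;print(A,B,np.linalg.norm(e),'edge',np.arctan2(e[1],e[0])+np.pi/2,'side',np.arctan2(*(B-S)[::-1]),np.arctan2(*(A-T)[::-1]))
F=np.array([.572,.0588]);w=1.507;m=(A+B)/2
c,s=np.cos(w),np.sin(w);d=F-m;print('foot rel thin',c*d[0]+s*d[1],-s*d[0]+c*d[1])
```

```text
[0.59640534 0.03335081] [0.54956991 0.03582373] 0.046900667318240975 edge 1.5180451704284526 side 1.5057106633456951 1.5079449804685616
foot rel thin 0.02410051172435109 0.0025292552598358605
```

Lateral error is only about 2.5 mm, with about 57 mm left to first touch. I'll push straight, then creep in.

>>> carry_out(targets=[[4,0,0,0,0,0,183],[5,0,0,0,0,0,183],[5,0,0,0,0,0,183],[5,0,0,0,0,0,183],[5,0,0,0,0,0,183]])

```text
clock: 8.48
position: [0.5648, -0.072, -0.0182]
tool_rot: [-3.142, -0.0, 1.505]
force: [0.2, -1.2, 0.2]
grip_width: 0.0242
```

>>> carry_out(targets=[[5,0,0,0,0,0,183],[5,0,0,0,0,0,183],[5,0,0,0,0,0,183],[4,0,0,0,0,0,183],[2,0,0,0,0,0,183]])

```text
clock: 8.9
position: [0.5662, -0.0509, -0.0182]
tool_rot: [3.142, -0.0, 1.506]
force: [-0.7, -1.1, 0.0]
grip_width: 0.024
```

>>> carry_out(targets=[[1,0,0,0,0,0,183],[1,0,0,0,0,0,183],[1,0,0,0,0,0,183],[1,0,0,0,0,0,183]])

```text
clock: 9.23
position: [0.5664, -0.0479, -0.0182]
tool_rot: [-3.142, 0.0, 1.505]
force: [0.1, -0.7, 0.2]
grip_width: 0.0243
```

Run:
```python
from h import *
f=grab('top','top7');a=f['color'][180:270,220:340,::-1]
cv2.imwrite('pics/c7.png',cv2.resize(a,None,fx=6,fy=6,interpolation=cv2.INTER_CUBIC))
o=bot.observe();print(o['position'],o['force'],o['tool_rot'])
```

```text
[ 0.5664106  -0.04764489 -0.01819125] [ 0.22696119 -1.13734275  0.56217968] [ 3.14154811e+00 -7.47383436e-05  1.50512794e+00]
```

View pics/c7.png

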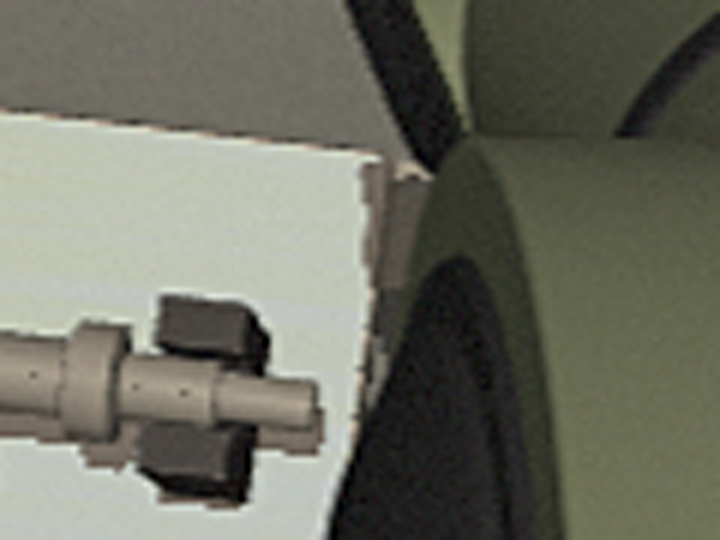

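The plate's corner hasn't moved, at crop (385,157). By dead reckoning about 9–10 mm remains to first touch.

>>> carry_out(targets=[[1.4,0,0,0,0,0,183],[1.4,0,0,0,0,0,183],[1.4,0,0,0,0,0,183],[1.4,0,0,0,0,0,183],[1.4,0,0,0,0,0,183]])

```text
clock: 9.7
position: [0.5669, -0.0406, -0.0182]
tool_rot: [-3.142, -0.0, 1.505]
force: [0.1, -0.8, 1.2]
grip_width: 0.024
```

>>> carry_out(targets=[[0.5,0,0,0,0,0,183],[0.5,0,0,0,0,0,183],[0.5,0,0,0,0,0,183]])

```text
clock: 9.95
position: [0.5669, -0.0393, -0.0182]
tool_rot: [-3.142, 0.0, 1.505]
force: [-0.9, -1.7, 0.3]
grip_width: 0.0243
```

>>> carry_out(targets=[[0.5,0,0,0,0,0,183],[0.5,0,0,0,0,0,183]])

```text
clock: 10.12
position: [0.567, -0.0384, -0.0182]
tool_rot: [-3.142, 0.0, 1.505]
force: [0.2, -3.0, 0.2]
grip_width: 0.0243
```

>>> carry_out(targets=[[0.5,0,0,0,0,0,183],[0,0,0,0,0,0,183]])

```text
clock: 10.28
position: [0.567, -0.0378, -0.0182]
tool_rot: [-3.141, 0.0, 1.505]
force: [-0.1, -2.7, 0.9]
grip_width: 0.0241
```

>>> carry_out(targets=[[0.5,0,0,0,0,0,183],[0,0,0,0,0,0,183]])

```text
clock: 10.45
position: [0.5671, -0.0375, -0.0182]
tool_rot: [-3.142, 0.0, 1.505]
force: [0.1, -4.4, 0.3]
grip_width: 0.0237
```

>>> carry_out(targets=[[0.5,0,0,0,0,0,183],[0,0,0,0,0,0,183]])

```text
clock: 10.62
position: [0.5671, -0.0371, -0.0182]
tool_rot: [-3.142, 0.0, 1.505]
force: [0.0, -5.0, 1.3]
grip_width: 0.0238
```

Force is climbing steadily, so the wedge is tightening. The target is about 7 N.

>>> carry_out(targets=[[0.4,0,0,0,0,0,183],[0,0,0,0,0,0,183]])

```text
clock: 10.78
position: [0.5671, -0.0369, -0.0182]
tool_rot: [-3.141, 0.001, 1.505]
force: [-0.4, -6.6, 1.7]
grip_width: 0.0245
```

>>> carry_out(targets=[[0.4,0,0,0,0,0,183],[0,0,0,0,0,0,183]])

```text
clock: 10.95
position: [0.5671, -0.0368, -0.0182]
tool_rot: [-3.141, 0.001, 1.505]
force: [-0.9, -6.0, 0.9]
grip_width: 0.0239
```

>>> carry_out(targets=[[0.3,0,0,0,0,0,183],[0,0,0,0,0,0,183],[0,0,0,0,0,0,183]])

```text
clock: 11.2
position: [0.567, -0.0367, -0.0182]
tool_rot: [-3.141, 0.001, 1.505]
force: [-0.7, -8.6, 1.8]
grip_width: 0.0242
```

Snug at about 7–8 N. I'll back straight off and check with pictures.

>>> carry_out(targets=[[-2,0,0,0,0,0,183],[-6,0,0,0,0,0,183],[-15,0,0,0,0,0,183],[-25,0,0,0,0,0,183],[-25,0,-10,0,0,0,183]])

```text
clock: 11.62
position: [0.5615, -0.1084, -0.0094]
tool_rot: [-3.14, -0.001, 1.507]
force: [-0.4, -0.5, -0.6]
grip_width: 0.0243
```

>>> carry_out(targets=[[-35,0,-35,0,0,0,183],[-35,0,-35,0,0,0,183],[-35,0,-35,0,0,0,183],[-35,0,-20,0,0,0,183],[-30,0,0,0,0,0,183]])

```text
clock: 12.03
position: [0.5538, -0.2646, 0.1047]
tool_rot: [3.136, 0.002, 1.505]
force: [0.1, -0.1, -0.2]
grip_width: 0.0247
```

Run:
```python
from h import *
f=grab('top','top8');a=f['color'][180:270,220:340,::-1]
g0=dict(np.load('pics/top0.npz'))
cv2.imwrite('pics/c8.png',cv2.resize(a,None,fx=6,fy=6,interpolation=cv2.INTER_CUBIC))
print(bot.observe()['position'],bot.observe()['force'])
for h in(g0,f):
    c=h['color'][180:300,140:300].min(2);m=(c>150).astype(np.uint8)
    n,l,s,_=cv2.connectedComponentsWithStats(m);k=1+s[1:,4].argmax();pt=np.argwhere(l==k)[:,::-1]
    W=np.array([onz(h,x+140,y+180,.048)[:2]*1000 for x,y in pt],np.float32);print(cv2.minAreaRect(W))
```

```text
[ 0.5515962  -0.27120513  0.10236699] [-4.44298674 -7.62223676 -1.8552326 ]
((525.0401611328125, 160.91168212890625), (237.0395965576172, 157.6460723876953), 82.81263732910156)
((524.9202270507812, 161.02328491210938), (237.9293212890625, 158.22158813476562), 82.93293762207031)
```

View pics/c8.png

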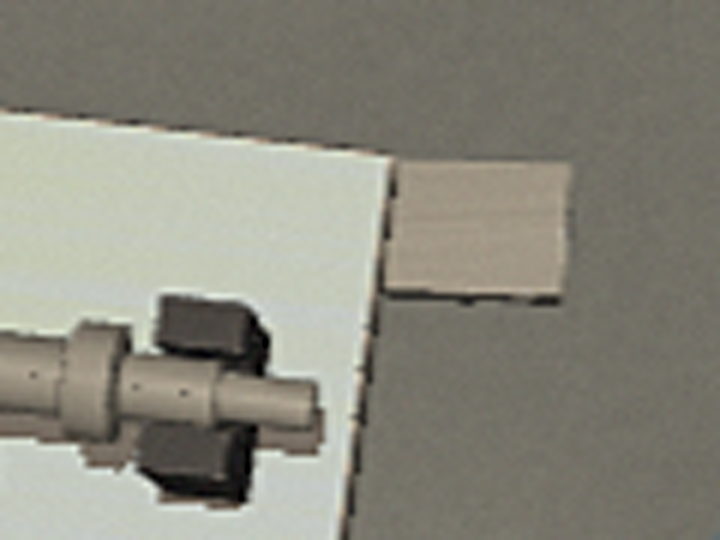

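The plate stands where it was, and the wedge's thick end is at crop (571,164)-(561,294). I'll do a last numeric check of the foot in the wedge frame and let the arm settle.

>>> carry_out(targets=[[0,0,0,0,0,0,183],[0,0,0,0,0,0,183],[0,0,0,0,0,0,183],[0,0,0,0,0,0,183]])

```text
clock: 12.42
position: [0.5526, -0.2601, 0.0999]
tool_rot: [-3.141, -0.001, 1.507]
force: [-0.1, -0.4, -0.7]
grip_width: 0.0244
```

Run:
```python
from h import *
f=dict(np.load('pics/top8.npz'))
C=lambda x,y,z:onz(f,220+x/6-.4,180+y/6-.4,z)[:2]
A,B=C(571,164,.018),C(561,294,.018);e=A-B;w=np.arctan2(e[1],e[0])+np.pi/2
F=np.array([.572,.0588])
for w in(w,1.505):
    c,s=np.cos(w),np.sin(w);d=F-(A+B)/2;print(w,'foot in wedge',c*d[0]+s*d[1]-.06,-s*d[0]+c*d[1])
```

```text
1.4927544956470151 foot in wedge 0.024090417198981445 0.004118531096717814
1.505 foot in wedge 0.02413454472884599 0.0030885184738316082
```

```bash
python3 -c "
from workcell import bot
print(bot.job_done())"
```

```text
the job is handed in; nothing more can be done
None
```

I pushed the steel wedge along the bench from behind its thick end, thin end first, under the short foot, and handed the job in at about 12.4 s. No verdict was reported.

**First pass missed:** At this opening the fingertips sat about 20 mm or more above the nominal TCP, so they passed over the wedge without touching it. I backed off and lowered them step by step. I never felt the bench; the depth image put the tips about 5–8 mm above it, low enough to push on the thick face. The wedge then moved, and I turned it by about 7° as it slid to bring it in line with the foot.

**Last checks:**
- **Snugness:** the push force rose steadily to about 7 N, with a last reading of 8.6 N, and the wedge stopped moving. I did not measure the wedge's force on the stand after backing off.
- **Wedge position:** the foot is at about x = 24 mm, y = 3–4 mm in the wedge frame. That puts the thin edge about 36 mm past the foot's centre, within the expected tight range.
- **Stand:** it had moved less than 1 mm in the top view. I did not measure its tilt separately.
- **Arm and bystanders:** the arm is clear of everything and the wrist force is near zero. Nothing in the views I took suggested a bystander moved, but I did not measure their positions again.

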